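# Zero the scale and weigh the carton from the slide-lid box

### The arm

A 6-joint arm with a two-finger parallel gripper is mounted at the origin on a cart in front of the work surface, level with it; the furniture and walls round the work are solid. World frame = base frame: x ahead of the robot, y to its left, z up, the work surface at z = 0. Lengths are in mm, angles in rad, forces in N, time in s.
With the tool pointing down it reaches from about 350 to 925 mm from the base axis. Payload 6.4 kg.
Tool frame: the origin (TCP) lies midway between the tips of the shut fingers; the grasp point (between the pads) lies 19 mm behind it; z points along the fingers, y is the line along which they close (so a half turn about z gives the same grasp; the last joint's range is limited). The gripper opens to 94 mm and grips with 3 to 60 N. Pads are 16 mm wide; open, the fingers measure 119 mm over their backs; the gripper's body (75 mm by 177 mm) begins 78 mm behind the grasp point.
Start: joints at [-0.174, 0.245, 1.558, -0, 1.339, -0.174], TCP at [650.011, 0.004, 205.455] pointing down, gripper open.
Joint ranges: [-3.13, 3.13], [-1.02, 2.26], [0.13, 2.54], [-0.95, 4.09], [0.21, 2.88], [-2.74, 2.74]. Speed limits (rad/s): [2.57, 2.57, 3.14, 3.14, 3.14, 3.14].

### API

Orientations are given as a unit quaternion [w, x, y, z].
In Python, from station import manip, viewer, sign_off gives the robot as it stands.
- The arm moves only by the shell command python3 -m handwheel 'ROWS' [OPENING] [FORCE]. ROWS is JSON, a list that holds one entry, the list of rows, each a list of 6 numbers: the shift along the world's x, y, z as a fraction of full scale, then the turn, a rotation vector about the world's x, y, z as a fraction of full scale. In form: [[[x, y, z, wx, wy, wz], ...]]. A call has 1 to 10 rows; each row is the pose to reach, as a shift and turn from the pose commanded when the call began; what a row does not reach only later rows make up. Full scale, the value 1, is 100 cm for a shift and 45 degrees for a turn. A row lasts 1/12 s, in which the tool goes at most 41.7 mm and 7.16 degrees, less where a joint would pass 70% of its speed; a pose out of reach is approached as far as the arm can. A call with a number of a shift or a turn outside -1 to 1 is refused whole. A call with a gripper value outside its range is refused whole. OPENING is the opening, from 0 (shut) to 1 (fully open), set as the call begins (- or left out, the last holds). The fingers move at their own pace and stop on an object; FORCE is the grip in N (left out, the last holds). Time passes only in rows, so rows that repeat a pose let the fingers close. It gives the time, the measured TCP pose, the force, the opening and the grip force at its end, in the units of the state.
- manip.get_state(): the state, without advancing time (a new reading comes with each control period).
- viewer.read_camera(name): name is "scene" or "side" or "wrist"; returns (picture, depth): 480x640x3 uint8, blue, green, red; 480x640 float32, mm along the optical axis (not along the pixel's ray), 0 where there is no reading.
- viewer.calibration(name): a dict with "fx", "fy", "cx", "cy" (pixels), "k1" (the pictures are not rectified: a ray, as slopes to the right and down, at radius r is drawn at 1 + k1 r^2 times it, then the intrinsics apply), "rvec" (rotation vector, rad) and "tvec" (3), from world to camera coordinates, as OpenCV has them. Camera axes: x right, y down, z forward; pixel columns grow to the right and rows downward; lengths in mm; the calibration is good to about 2 mm. A picture is of the moment at which its call begins: read the wrist's pose just before it. calibration takes no time and is no camera call; for the wrist camera it gives the pose at the moment of the call.
- sign_off(): hands the job in; it is judged then, once.
Trained networks look in the newest picture that a camera, given by its name, has taken for a name from the list of things; names that differ only in an ending like _2 or _b are one class to them, and where a whole thing is asked for, a point or a joint stands for the part that bears it (a point fixed in the world has none). Each returns a list of dicts, best first, with "confidence" (0 to 1); they miss things now and then, are a little off and sometimes report something else, mostly with a low value. They report only what shows in the picture. A call takes as long as a camera call.
- viewer.boxes_of(camera, name): "uv" ([column, row] in pixels, amid what is visible of it).
- viewer.tip_of(camera, name): "uv" ([column, row] in pixels: a listed point, or the origin of a listed thing).
The state is a dict: "time_s": time; "q": joint angles; "qd": joint speeds; "tau": joint torques, N m; "tcp_pos": TCP position; "orientation": TCP orientation; "contact_force": force on the tool from outside, world axes, zero at the start; "torque": the same for the moment, N m; "width": finger opening in mm; "gripper_force": force on a finger pad.
Only numpy, scipy, OpenCV 4.12 (cv2) and the standard library are available. Lean on these libraries where they do the work, as an engineer would, in place of code of your own. Each camera call takes 0.05 s, during which the arm holds its last target. There are 200 camera calls.

### The job

Weigh the carton that is kept in the wooden slide-lid box. First zero the empty scale: press the round key on its sloping console, under the shelf, with a fingertip push of about 8 newtons (never over 25) for half a second, without pressing the oblong key; then lift the lid's handle end over the stop lip, draw the lid out and lay it flat on the hob, and set the carton down in the middle of the scale's pan. Drop nothing, and leave the other things standing where they are.

Things in the scene. Friction and masses are not known exactly. Their poses are not given: they have to be found in the camera images.
- scale: White counter scale, fixed, 222 x 168 mm. Origin on the hob surface; +x points from the pan to the console, z up. Flat steel pan 140 (x) x 156 (y) mm, top 41 mm above the hob, centred at x = -75 mm. Behind it a panel 85 mm long, 164 mm wide, slopes up at 35 degrees towards +x, facing the pan side (its normal is (-0.574, 0, 0.819) here); middle at x = 40, z = 58 mm.
- pan_centre (a point): Centre of the top face of the scale's pan; axes as the scale's.
- round_key: The ZERO key: round flat grey key, 36 mm diameter, 4 mm proud of the panel, 47 mm to either side of the panel's middle (the two keys may change places). Membrane key: spring 4000 N/m square to the panel, bottoms at 2 mm (8 N), hard after that; registers from 5 N. Origin on the panel under the key's centre; axes as the scale's (not tilted).
- round_key_top (a point): Centre of the round key's top face; axes as the scale's (not tilted).
- oblong_key: The on/off key, not to be pressed: oblong flat key, 22 x 44 mm (44 along the scale's y), same grey, at the mirrored place on the panel. Origin and axes as for the round key.
- riser: Fixed wooden shelf over the console; origin and axes the same as the scale's. Board x = 30 to 118 mm, 212 mm wide, underside 200 mm above the hob: its front edge stands 10 mm nearer than the keys' centres and covers them from above; it is open to the pan side. Side panels at y = +-98 mm (x = 47 to 109). Fixed jars up to 120 mm high stand on it.
- box: Fixed wooden slide-lid box, outside 120 (x) x 112 (y) x 75 mm. Origin at the centre of its underside. The lid draws out to -x. Inside x = -52 to 54, y = +-44, floor z = 6 mm. The lid rests at z = 58 mm between side guides (2 mm play a side), under rails (underside z = 71 mm, 8 mm wide, x = -25 to 60) that leave it 8 mm of vertical play.
- stop_lip (a point): Middle of the top of the box's stop lip: a ridge 4 mm high and thick across the -x end, just in front of the shut lid; axes as the box's. To open, lift the lid level or by its handle end, over 4 and under 8 mm, then draw it at least 80 mm to -x, when its rear edge is clear of the rails.
- lid: Wooden lid, 107 (x) x 100 (y) x 5 mm, about 70 g, with an upright wooden handle bar on top: 14 mm thick (x), 60 mm long (y), top 31 mm above the lid's underside, centred at x = -36 mm (near the end with the stop lip). Origin at the centre of its underside; axes as the box's when shut. The flat hob top (z = 0) spans world x = 0.35 to 0.73, y = -0.31 to 0.26 m.
- carton: Plain kraft carton, 50 x 31 x 80 mm along its own x, y, z, about 60 g, lying on a narrow side in the box under the lid: its 80 mm side roughly along the box's x, the 31 mm side across, 50 mm high (top 56 mm above the hob). Its own y is the 31 mm direction; the origin is the centre of one 50 x 31 mm end face.
- carton_mid (a point): Centre of the carton; axes as the carton's.
- mug: Bystander: mug, 78 mm diameter, 101 mm high, 116 mm over its handle. Origin under the middle of that 116 mm: the round body is centred at y = +19 mm, the handle reaches to y = -58 mm.
- honey_jar: Bystander: jar, 64 mm diameter, 97 mm high. Origin under its centre.
- timer: Bystander: round kitchen timer, 68 mm diameter, 58 mm high. Origin under its centre.
- fish_tin: Bystander: flat tin, 86 mm diameter, 40 mm high. Origin under its centre.
- sugar_carton: Bystander: white carton standing between scale and box, 60 (x) x 45 (y) x 86 mm high. Origin under its centre.
- mint_carton: Bystander: small carton standing behind the box, 62 (x) x 21 (y) x 82 mm high. Origin under its centre.

How it is judged (in metres and radians):
On the way, in this order (a step that is already met when the one before it is completed fails the run):
1. the round key is pressed with at least 5 N for 0.3 s (contact force between the fingers and round_key above 5 N), for 0.3 s.
2. the lid lies flat on the hob, released (height (world z) of lid below 0.008 m and angle between lid's own z axis and vertical below 0.08 rad and linear speed of lid below 0.03 m/s and contact force between the fingers and lid below 0.1 N), for 0.2 s.
At the end, for the whole second after the job is handed in: The lid lies flat on the hob (not on anything), the carton rests on the scale's pan on any of its faces with its centre within 30 mm of the pan's centre (seen from above), both released and at rest (all of step 2 and horizontal distance between carton_mid and pan_centre below 0.03 m and z of carton_mid in the frame of pan_centre between 0.01 and 0.046 m and contact force between carton and scale above 0.15 N and linear speed of carton below 0.03 m/s and contact force between the fingers and carton below 0.1 N); the robot touches nothing.
It fails at once if a key is pressed with more than 25 N (contact force between anything else and round_key above 25 N or contact force between anything else and oblong_key above 25 N).
It fails at once if the oblong key is pressed (more than 2.5 N) (contact force between anything else and oblong_key above 2.5 N).
It fails at once if the lid or the carton is dropped (falls free at over 0.7 m/s) ((contact force between the fingers and lid below 0.05 N and linear speed of lid above 0.7 m/s) or (contact force between the fingers and carton below 0.05 N and linear speed of carton above 0.7 m/s)).
It fails at once if a bystander is shifted by more than 25 mm or tipped (distance of any of mug, honey_jar, timer, fish_tin, sugar_carton, mint_carton from where it was at the start of the episode above 0.025 m or angle between any of mug, honey_jar, timer, fish_tin, sugar_carton, mint_carton's own z axis and vertical above 0.35 rad).
It also fails if it takes over 72 s, if anything falls off the work surface, if the arm or the gripper's body presses on something with over 40 N, if the wrist force passes 120 N, or if a joint passes its speed limit or range.

## Working session

There is one attempt and no reset: what is moved stays moved. The work goes in short steps, Python scripts to look and compute and a shell command to move; the robot and the scene stay as the last step left them, time stands still between calls to the robot, and variables do not carry over. Pictures are saved under pics/ and viewed, at most 10 in all, crops included, and the job is handed in when it is done.

```bash
ls; mkdir -p pics
cat > h.py <<'E'
import numpy as np, cv2
from scipy.spatial.transform import Rotation as R
from station import manip, viewer
def cal(n):
    c=viewer.calibration(n); return c,R.from_rotvec(np.ravel(c["rvec"])).as_matrix(),np.ravel(c["tvec"])
def slopes(c,uv):
    d=np.array([(uv[0]-c["cx"])/c["fx"],(uv[1]-c["cy"])/c["fy"]]); s=d.copy()
    for _ in range(20): s=d/(1+c["k1"]*(s@s))
    return s
def ray(C,uv):
    c,Rm,t=C; s=slopes(c,uv); return -Rm.T@t, Rm.T@np.array([s[0],s[1],1])
def at_depth(C,uv,z):
    o,d=ray(C,uv); return o+d*z
def at_z(C,uv,z):
    o,d=ray(C,uv); return o+d*(z-o[2])/d[2]
def cloud(C,dep):
    c,Rm,t=C; v,u=np.mgrid[0:480,0:640]
    dx=(u-c["cx"])/c["fx"]; dy=(v-c["cy"])/c["fy"]; sx,sy=dx.copy(),dy.copy()
    for _ in range(15):
        k=1+c["k1"]*(sx**2+sy**2); sx,sy=dx/k,dy/k
    P=np.stack([sx*dep,sy*dep,dep],-1)-t
    return P@Rm
def proj(C,p):
    c,Rm,t=C; q=Rm@np.asarray(p,float)+t; s=q[:2]/q[2]; s=s*(1+c["k1"]*(s@s)); return s*[c["fx"],c["fy"]]+[c["cx"],c["cy"]]
def tri(rays):
    A=np.zeros((3,3));b=np.zeros(3)
    for o,d in rays:
        d=d/np.linalg.norm(d); M=np.eye(3)-np.outer(d,d); A+=M; b+=M@o
    return np.linalg.solve(A,b)
E
python3 - <<'E'
from h import *
ims=[]
names=["scale","pan_centre","round_key","round_key_top","oblong_key","riser","box","stop_lip","lid","mug","honey_jar","timer","fish_tin","sugar_carton","mint_carton"]
for n in ["scene","side","wrist"]:
    C=cal(n); im,d=viewer.read_camera(n); np.savez(f"{n}0.npz",im=im,d=d)
    cv2.imwrite(f"pics/{n}0.png",im)
    print(n,"cam at",(-C[1].T@C[2]).round())
    if n=="wrist": names=["round_key_top","stop_lip","lid","box","pan_centre"]
    for k in names:
        r=viewer.tip_of(n,k)[:2]
        for q in r:
            u,v=np.round(q["uv"]).astype(int); z=d[min(max(v,0),479),min(max(u,0),639)]
            print(k,round(q["confidence"],2),u,v,at_depth(C,q["uv"],z).round(), at_z(C,q["uv"],0).round())
E
```

```text
pics
scene cam at [ 574. -547.  828.]
scale 0.88 349 213 [597. 105.  33.] [598. 132.   0.]
pan_centre 0.71 313 201 [527. 122.  43.] [525. 159.   0.]
pan_centre 0.15 358 328 [ 617. -155.   64.] [ 620. -122.    0.]
round_key 0.59 368 178 [631. 169.  62.] [636. 227.   0.]
round_key_top 0.47 361 173 [619. 190.  54.] [622. 241.   0.]
oblong_key 0.54 377 211 [648.  85.  67.] [654. 140.   0.]
riser 0.61 259 169 [412. 210.  33.] [405. 241.   0.]
box 0.57 358 329 [ 617. -154.   61.] [ 620. -123.    0.]
stop_lip 0.59 324 308 [ 560. -122.   63.] [559. -87.   0.]
lid 0.82 358 313 [ 616. -127.   63.] [619. -92.   0.]
lid 0.7 350 213 [599. 105.  31.] [600. 130.   0.]
mug 0.75 316 264 [542. -19.  38.] [541.   6.   0.]
mug 0.62 233 259 [391. -13.  30.] [384.   8.   0.]
honey_jar 0.96 260 167 [416. 208.  39.] [408. 246.   0.]
honey_jar 0.52 314 200 [529. 125.  42.] [526. 161.   0.]
timer 0.55 413 340 [ 711. -147.   16.] [ 713. -139.    0.]
fish_tin 0.75 247 209 [416.  50.  97.] [395. 130.   0.]
sugar_carton 0.88 314 264 [539. -20.  37.] [537.   5.   0.]
mint_carton 0.59 412 341 [ 710. -147.   11.] [ 
[... 630 characters left out ...]
4 231 [402. 213.  11.] [405. 226.   0.]
honey_jar 0.27 320 198 [636. 177.  67.] [677. 263.   0.]
timer 0.9 313 371 [ 398. -282.   38.] [ 408. -259.    0.]
fish_tin 0.64 244 254 [386.  64.  56.] [401. 127.   0.]
sugar_carton 0.81 317 266 [533. -18.  26.] [545.   7.   0.]
mint_carton 0.84 408 281 [ 666. -191.   74.] [ 715. -134.    0.]
wrist cam at [650.  81. 385.]
round_key_top 0.73 79 203 [427.  19.  57.] [388.   8.   0.]
stop_lip 0.69 236 338 [650.  81. 385.] [ 547. -153.    0.]
lid 0.65 292 344 [ 620. -122.   63.] [ 614. -162.    0.]
box 0.8 295 320 [624. -95.  63.] [ 618. -130.    0.]
box 0.73 65 82 [419. 126.  37.] [394. 130.   0.]
pan_centre 0.78 179 85 [524. 120.  40.] [510. 125.   0.]
```

View pics/scene0.png

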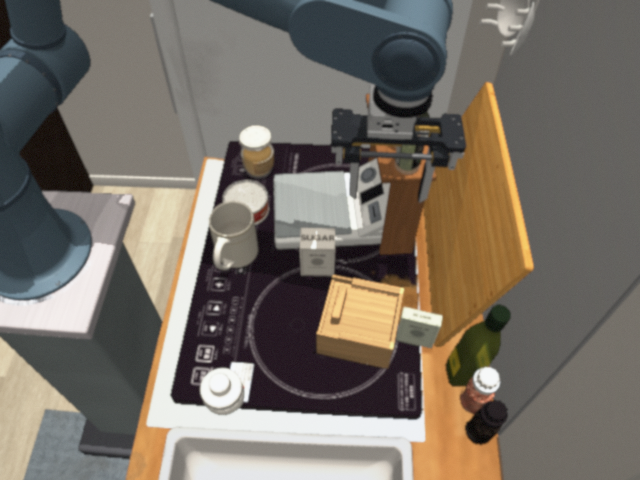

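View pics/side0.png

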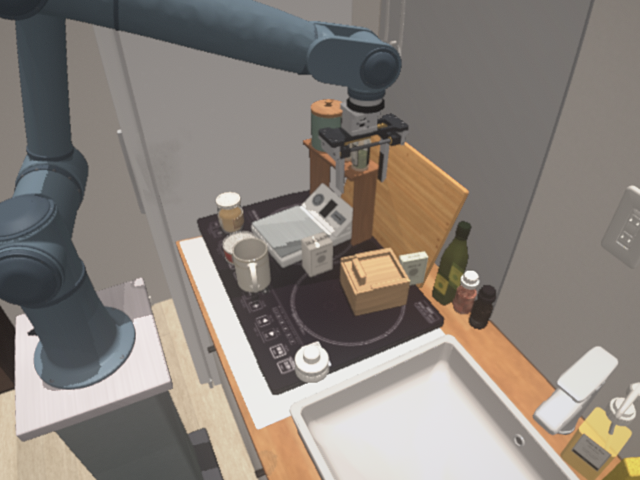

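View pics/wrist0.png

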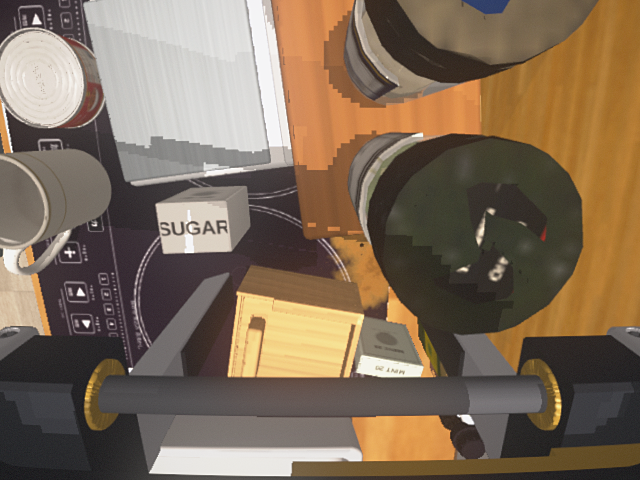

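Scene: the scale is at (330,210), with the round key far at ~(369,174) and the oblong key nearer at ~(376,212). The box is at (360,320) with its handle at (338,303), and sugar is at (318,252) between them. The wrist view confirms this: box top at (300,320), sugar at (200,220). Mug, tin and jar are on the left, the timer at (222,390). Next I'll fit the scale and box yaw from depth.

Run:
```python
from h import *
def rect(Q,name):
    (c,s,a)=cv2.minAreaRect(Q[:,:2].astype(np.float32)); print(name,len(Q),"c",np.round(c,1),"size",np.round(s,1),"ang",round(a,2),"z",np.median(Q[:,2]).round(1))
for n in ["scene","side","wrist"]:
    f=np.load(n+"0.npz"); C=cal(n); P=cloud(C,f["d"]).reshape(-1,3); P=P[f["d"].ravel()>0]
    def sel(x0,x1,y0,y1,z0,z1): return P[(P[:,0]>x0)&(P[:,0]<x1)&(P[:,1]>y0)&(P[:,1]<y1)&(P[:,2]>z0)&(P[:,2]<z1)]
    rect(sel(430,615,20,230,36,46),"pan")
    rect(sel(540,700,-210,-55,69,80),"boxrim")
    rect(sel(540,700,-210,-55,82,96),"handle")
    Q=sel(600,700,80,200,46,85)
    if len(Q)>50:
        A=np.c_[Q[:,:2],np.ones(len(Q))]; w=np.ones(len(Q),bool)
        for _ in range(8):
            k=np.linalg.lstsq(A[w],Q[w,2],rcond=None)[0]; w=abs(A@k-Q[:,2])<3
        nn=np.array([-k[0],-k[1],1]);nn/=np.linalg.norm(nn); print("panel n",nn.round(3),"tilt",np.degrees(np.arccos(nn[2])).round(1),"yaw",np.degrees(np.arctan2(-nn[1],-nn[0])).round(1),w.sum(),len(Q),"k",k.round(3))
rays={}
for k,a,b in [("round",(368,175),(319,201)),("oblong",(376,212),(336,218)),("pan",(313,201),(292,228)),("lip",(324,308),(349,280))]:
    r=[ray(cal("scene"),a),ray(cal("side"),b)]; print(k,tri(r).round(1))
print(manip.get_state()["orientation"],viewer.calibration("wrist"))
```

```text
pan 4501 c [522.5 131.9] size [184.8 195.4] ang 0.01 z 41.6
boxrim 1261 c [ 630.8 -129.8] size [114.9 141.4] ang 79.88 z 75.0
handle 388 c [ 638.1 -131.2] size [ 61.8 124.8] ang 79.16 z 88.7
panel n [-0.551 -0.068  0.831] tilt 33.8 yaw 7.1 860 1152 k [ 6.63000e-01  8.20000e-02 -3.74436e+02]
pan 2143 c [522.4 122.3] size [204.4 184.8] ang 89.83 z 42.1
boxrim 670 c [ 630.9 -128.9] size [116.6 140.3] ang 79.55 z 74.8
handle 196 c [ 638.4 -131. ] size [ 59.8 124.9] ang 79.9 z 88.2
panel n [-0.532 -0.057  0.845] tilt 32.3 yaw 6.2 598 831 k [ 6.2900e-01  6.8000e-02 -3.5108e+02]
pan 28318 c [522.4 105.5] size [168.1 186.4] ang 88.72 z 40.8
boxrim 2155 c [ 633.9 -108.8] size [ 86.3 133.7] ang 85.91 z 74.7
handle 988 c [ 638.5 -126.3] size [ 53.8 126.1] ang 79.43 z 88.3
round [632.8 179.5  57. ]
oblong [647.1 102.3  44.3]
pan [528.4 118.3  44.9]
lip [ 560.9 -120.    59.8]
[1.04576146e-05 7.07113882e-01 7.07099680e-01 8.34447272e-06] {'fx': 371.7383264511363, 'fy': 371.7383264511363, 'cx': 322.30349780477525, 'cy': 236.34112744588685, 'k1': -0.05254157098038038, 'rvec': array([-2.86274045e+00,  9.37992553e-04,  1.61623196e-04]), 'tvec': array([-649.59622736,  -27.76119382,  392.06250165])}
```

```bash
python3 -m handwheel '[[[-0.04,0,0.02,0,0,0],[-0.08,0,0.04,0,0,0],[-0.12,0,0.06,0,0,0.15],[-0.16,0,0.06,0,0,0.3],[-0.16,0.02,0.06,0,0,0.45],[-0.16,0.05,0.06,0,0,0.6],[-0.16,0.08,0.06,0,0,0.75],[-0.16,0.11,0.06,0,0,0.9],[-0.16,0.13,0.06,0,0,1],[-0.16,0.13,0.06,0,0,1]]]' 0 20
python3 -m handwheel '[[[0,0.01,0,0,0,0.15],[0,0.02,0,0,0,0.3],[0,0.03,0,0,0,0.45],[0,0.04,0,0,0,0.6],[0,0.04,0,0,0,0.75],[0,0.04,0,0,0,0.9],[0,0.04,0,0,0,1],[0,0.04,0,0,0,1]]]'
python3 -m handwheel '[[[0,0,0,0.02,-0.16,0.14],[0,0,0,0.04,-0.31,0.14],[0,0,0,0.05,-0.46,0.14],[0,0,0,0.07,-0.61,0.14],[0,0,0,0.09,-0.77,0.14],[0,0,0,0.09,-0.77,0.14]]]'
python3 - <<'E'
from h import *
s=manip.get_state(); Rt=R.from_quat(s["orientation"],scalar_first=True).as_matrix(); print(s["time_s"],s["tcp_pos"],Rt.round(3),s["q"],s["contact_force"])
C=cal("wrist"); im,d=viewer.read_camera("wrist"); cv2.imwrite("pics/w1.png",im); np.savez("w1.npz",im=im,d=d)
for k in ["round_key","round_key_top","oblong_key","pan_centre"]:
    for q in viewer.tip_of("wrist",k)[:2]+viewer.boxes_of("wrist",k)[:1]:
        u,v=np.round(q["uv"]).astype(int); print(k,round(q["confidence"],2),u,v,at_depth(C,q["uv"],d[min(v,479),min(u,639)]).round(1))
E
```

```text
time_s: 2.73
tcp_pos: [489.6, 132.7, 265.6]
orientation: [-0.0, 0.38, 0.925, 0.0]
contact_force: [-0.2, 0.7, -0.5]
width: 30.9
gripper_force: 0.0
time_s: 3.4
tcp_pos: [490.2, 169.2, 265.5]
orientation: [0.0, 0.0, 1.0, -0.0]
contact_force: [0.3, -0.3, 0.3]
width: 0.6
gripper_force: 0.0
time_s: 3.9
tcp_pos: [486.4, 169.2, 261.1]
orientation: [0.296, -0.053, 0.953, 0.035]
contact_force: [-0.8, -0.5, -0.5]
width: 0.2
gripper_force: 0.0
3.9 [486.41470993 169.2383044  261.12176282] [[-0.819 -0.121  0.561]
 [-0.079  0.992  0.098]
 [-0.568  0.036 -0.822]] [ 0.08724456 -0.53483183  2.24279341  0.06587826  0.83062122 -1.62300128] [-0.83904066 -0.50835659 -0.4904808 ]
round_key 0.84 308 205 [629.3 177.5  60.3]
round_key 0.91 308 208 [631.3 178.   61.8]
round_key_top 0.92 312 205 [628.2 181.6  60.2]
round_key_top 0.9 311 206 [629.4 181.   61.7]
oblong_key 0.93 230 207 [640.1  87.4  59.8]
oblong_key 0.9 228 207 [639.4  85.4  60.2]
pan_centre 0.7 258 110 [522.1 119.3  41.5]
pan_centre 0.88 264 114 [525.5 125.6  41.8]
```

View pics/w1.png

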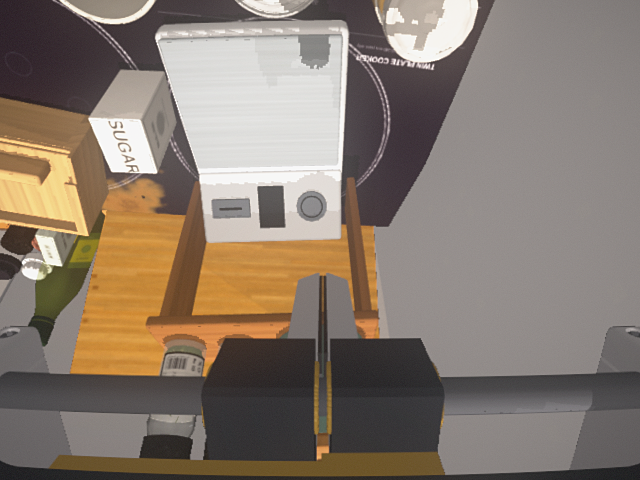

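The wrist view shows the round key at (312,206), the oblong key at (231,208) and the pan centre at ~(258,105). The shelf's front edge and jars are at the bottom.

Run:
```python
from h import *
f=np.load("w1.npz"); C=cal("wrist"); P=cloud(C,f["d"])
def plane(Q):
    w=np.ones(len(Q),bool)
    for _ in range(6):
        c=Q[w].mean(0); n=np.linalg.svd(Q[w]-c,full_matrices=False)[2][2]; w=abs((Q-c)@n)<2.5
    return c,n*np.sign(n[2]),w.mean()
c,n,w=plane(P[185:232,212:332].reshape(-1,3)); print("panel",c.round(1),n.round(3),round(w,2),"yaw",np.degrees(np.arctan2(-n[1],-n[0])),"tilt",np.degrees(np.arccos(n[2])))
g=cv2.cvtColor(f["im"],cv2.COLOR_BGR2GRAY)
print("hough",cv2.HoughCircles(cv2.resize(g[180:235,285:340],None,fx=4,fy=4,interpolation=3),cv2.HOUGH_GRADIENT,1.5,100,param1=80,param2=25,minRadius=40,maxRadius=80))
for uv in [(312,206),(231,208)]:
    o,d=ray(C,uv); p=o+d*(((c+4*n)-o)@n)/(d@n); print("on key plane",p.round(1))
Q=P.reshape(-1,3); Q=Q[(Q[:,2]>37)&(Q[:,2]<45)&(abs(Q[:,0]-525)<110)&(abs(Q[:,1]-120)<110)]
print(cv2.minAreaRect(Q[:,:2].astype(np.float32)))
# straight left/right edges of scale front row: corners by picture
for uv in [(160,30),(346,22),(345,160),(195,168),(206,242),(340,238)]: print(uv,P[uv[1],uv[0]].round(1))
```

```text
panel [644.2 134.5  67. ] [-0.373 -0.044  0.927] 0.46 yaw 6.740970675933932 tilt 22.080914314713024
hough [[[105.75 105.75  61.3 ]
  [204.75  81.75  79.15]
  [ 81.75   2.25  69.25]
  [117.75 207.75  69.25]
  [  2.25  81.75  72.55]]]
on key plane [631.9 182.7  68.7]
on key plane [643.2  90.1  68.8]
((527.072265625, 118.05574035644531), (191.5367431640625, 210.77926635742188), 7.85423469543457)
(160, 30) [467.4  34.9  28.7]
(346, 22) [453.1 196.5   5.9]
(345, 160) [612.3 222.7   5.2]
(195, 168) [642.4  37.9   4.8]
(206, 242) [783.5  36.5  11.3]
(340, 238) [777.5 243.8  -5.5]
```

```bash
python3 -m handwheel '[[[0.015,0.001,-0.022,0,0,0],[0.035,0.002,-0.05,0,0,0],[0.058,0.004,-0.083,0,0,0],[0.08,0.005,-0.115,0,0,0],[0.1,0.006,-0.145,0,0,0],[0.115,0.007,-0.165,0,0,0],[0.125,0.008,-0.18,0,0,0],[0.125,0.008,-0.18,0,0,0],[0.125,0.008,-0.18,0,0,0]]]'
python3 - <<'E'
from h import *
s=manip.get_state(); Rt=R.from_quat(s["orientation"],scalar_first=True).as_matrix(); print(s["tcp_pos"],Rt[:,2].round(3),Rt[:,1].round(3))
k=np.array([632.5,180,61.3]); v=k-s["tcp_pos"]; print("to key",v,"along",v@Rt[:,2],"lateral",v@Rt[:,0],v@Rt[:,1])
for n in ["wrist","scene","side"]:
    C=cal(n); im,d=viewer.read_camera(n); np.savez(n+"2.npz",im=im,d=d)
    u,v=proj(C,k); print(n,u,v, [ (q["uv"],q["confidence"]) for q in viewer.boxes_of(n,"round_key")[:1]])
    u,v=int(u),int(v); cv2.imwrite(f"pics/{n}2.png",im)
ims=[]
for n in ["wrist","scene","side"]:
    im=np.load(n+"2.npz")["im"]; u,v=proj(cal(n),k).astype(int); x0=max(0,min(u-60,520)); y0=max(0,min(v-60,360)); ims.append(cv2.resize(im[y0:y0+120,x0:x0+120],(266,266),interpolation=3)); print(x0,y0)
cv2.imwrite("pics/m2.png",np.hstack(ims))
E
```

```text
time_s: 5.1
tcp_pos: [614.9, 178.0, 84.3]
orientation: [0.296, -0.054, 0.953, 0.035]
contact_force: [0.0, 0.8, -0.1]
width: 0.2
gripper_force: 0.0
[614.88242439 177.9821812   84.34830386] [ 0.561  0.098 -0.822] [-0.124  0.992  0.034]
to key [ 17.61757561   2.0178188  -23.04830386] along 29.02668521848224 lateral -1.4812257856301088 -0.9656029345614252
wrist 319.79353918573446 272.2859092266803 [([320.8, 259.3], 0.93)]
scene 368.4791509466598 174.4613555347986 [([368.3, 175.5], 0.58)]
side 318.2075616841581 198.94152481597513 [([316.0, 204.7], 0.65)]
259 207
308 114
258 138
```

View pics/m2.png

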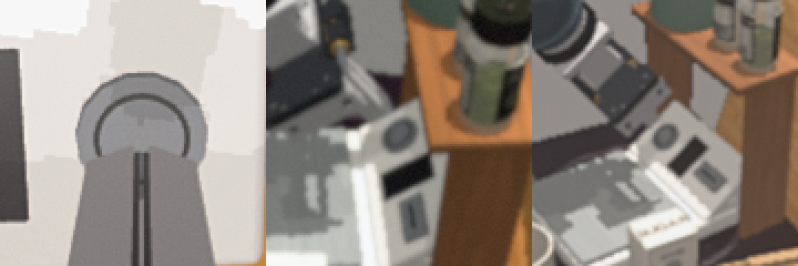

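The wrist crop shows the round key centred under the shut fingers at ~(322,268), well clear of the oblong key. The other two crops show the shelf clear of the gripper. Now I'll press in small steps.

```bash
python3 -m handwheel '[[[0.004,0.0004,-0.005,0,0,0],[0.009,0.001,-0.012,0,0,0],[0.013,0.0015,-0.017,0,0,0],[0.0145,0.0017,-0.019,0,0,0],[0.0145,0.0017,-0.019,0,0,0],[0.0145,0.0017,-0.019,0,0,0]]]'
python3 -m handwheel '[[[0.0006,0.0001,-0.0008,0,0,0],[0.0011,0.0002,-0.0016,0,0,0],[0.0011,0.0002,-0.0016,0,0,0]]]'
```

```text
time_s: 5.9
tcp_pos: [629.4, 179.7, 65.8]
orientation: [0.297, -0.054, 0.953, 0.035]
contact_force: [0.3, 0.2, -0.2]
width: 0.4
gripper_force: 0.0
time_s: 6.15
tcp_pos: [630.6, 179.9, 64.9]
orientation: [0.298, -0.054, 0.953, 0.035]
contact_force: [0.7, 0.8, 0.4]
width: 0.8
gripper_force: 0.0
```

```bash
python3 -m handwheel '[[[0.0003,0,-0.0004,0,0,0],[0.0006,0.0001,-0.0008,0,0,0],[0.0006,0.0001,-0.0008,0,0,0]]]'|sed -n '2p;4p'
python3 -m handwheel '[[[0.0003,0,-0.0004,0,0,0],[0.0006,0.0001,-0.0008,0,0,0],[0.0006,0.0001,-0.0008,0,0,0]]]'|sed -n '2p;4p'
```

```text
tcp_pos: [631.2, 180.0, 64.1]
contact_force: [0.2, -0.6, 0.5]
tcp_pos: [631.8, 180.1, 63.2]
contact_force: [-0.4, 0.3, -0.2]
```

```bash
python3 -m handwheel '[[[0.0003,0,-0.0004,0,0,0],[0.0006,0.0001,-0.0008,0,0,0],[0.0006,0.0001,-0.0008,0,0,0]]]'|sed -n '2p;4p'
python3 -m handwheel '[[[0.0003,0,-0.0004,0,0,0],[0.0006,0.0001,-0.0008,0,0,0],[0.0006,0.0001,-0.0008,0,0,0]]]'|sed -n '2p;4p'
```

```text
tcp_pos: [632.4, 180.2, 62.5]
contact_force: [-1.2, -1.5, 1.4]
tcp_pos: [633.0, 180.3, 61.7]
contact_force: [-4.7, -1.6, 3.7]
```

```bash
python3 -m handwheel '[[[0.0003,0,-0.0004,0,0,0],[0.0003,0,-0.0004,0,0,0],[0.0003,0,-0.0004,0,0,0]]]'|sed -n '2p;4p'
```

```text
tcp_pos: [633.2, 180.3, 61.4]
contact_force: [-5.4, -1.6, 5.3]
```

```bash
python3 -m handwheel '[[[0,0,0,0,0,0],[0,0,0,0,0,0],[0,0,0,0,0,0],[0,0,0,0,0,0],[0,0,0,0,0,0],[0,0,0,0,0,0]]]'|sed -n '1,2p;4p'
python3 -m handwheel '[[[-0.006,-0.001,0.008,0,0,0],[-0.02,-0.003,0.03,0,0,0],[-0.04,-0.005,0.057,0,0,0],[-0.06,-0.01,0.086,0,0,0],[-0.08,-0.01,0.115,0,0,0],[-0.1,-0.015,0.143,0,0,0],[-0.12,-0.02,0.172,0,0,0],[-0.14,-0.03,0.2,0,0,0],[-0.14,-0.05,0.22,0,0,0]]]' 1
python3 -m handwheel '[[[0,-0.03,0,-0.02,0.16,-0.14],[0,-0.06,0,-0.04,0.31,-0.29],[0,-0.09,0,-0.05,0.46,-0.44],[0,-0.12,0,-0.07,0.61,-0.6],[0,-0.15,0,-0.08,0.7,-0.75],[0,-0.18,0,-0.08,0.7,-0.75],[0,-0.21,0,-0.08,0.7,-0.75],[0,-0.22,0,-0.08,0.7,-0.75]]]'
```

```text
time_s: 7.9
tcp_pos: [633.2, 180.3, 61.4]
contact_force: [-5.4, -1.9, 4.7]
time_s: 8.65
tcp_pos: [491.7, 131.7, 284.3]
orientation: [0.299, -0.056, 0.952, 0.035]
contact_force: [0.7, 0.0, 0.8]
width: 57.6
gripper_force: 0.0
time_s: 9.32
tcp_pos: [494.4, -92.5, 280.8]
orientation: [0.026, 0.225, 0.972, -0.068]
contact_force: [-0.2, -0.1, 0.1]
width: 94.0
gripper_force: 0.0
```

The press is done: about 7.5 N held for over 0.5 s. Next I'll square the tool to the lid handle.

```bash
cat >> h.py <<'E'
def turn(yaw_deg):
    """turn (45 deg units) to tool-down with tool y along yaw_deg"""
    s=manip.get_state(); a=np.radians(yaw_deg); y=np.array([np.cos(a),np.sin(a),0]); z=np.array([0,0,-1.])
    T=np.stack([np.cross(y,z),y,z],1); Rc=R.from_quat(s["orientation"],scalar_first=True)
    return (R.from_matrix(T)*Rc.inv()).as_rotvec()/np.radians(45)
E
python3 -c "
from h import *
print(turn(-10),turn(170),manip.get_state()['tcp_pos'])"
```

```text
[ 0.17558062 -0.09680298 -1.63983903] [0.10451064 0.18956072 2.352253  ] [494.41833442 -92.50683458 280.81271812]
```

```bash
python3 -m handwheel '[[[0.01,-0.01,0,0.02,-0.01,-0.15],[0.02,-0.02,0,0.04,-0.02,-0.3],[0.03,-0.03,0,0.06,-0.03,-0.45],[0.04,-0.04,0,0.08,-0.04,-0.6],[0.05,-0.05,0,0.1,-0.05,-0.75],[0.06,-0.07,0,0.1,-0.06,-0.9],[0.06,-0.07,0,0.1,-0.06,-0.9],[0.06,-0.07,0,0.1,-0.06,-0.9]]]' | head -3
python3 -c "
from h import *
print(turn(-10),manip.get_state()['tcp_pos'])"
```

```text
time_s: 9.98
tcp_pos: [553.2, -159.6, 280.8]
orientation: [0.016, 0.548, 0.836, -0.03]
[ 0.08090863 -0.03411461 -0.74519691] [ 553.21667049 -159.60143887  280.80202508]
```

```bash
python3 -m handwheel '[[[0,0,0,0.02,-0.01,-0.15],[0,0,0,0.04,-0.02,-0.3],[0.01,0,0,0.06,-0.03,-0.45],[0.02,0,0,0.08,-0.03,-0.6],[0.025,0,0,0.08,-0.03,-0.745],[0.025,0,0,0.08,-0.03,-0.745],[0.025,0,0,0.08,-0.03,-0.745]]]' | head -3
python3 - <<'E'
from h import *
print(turn(-10),manip.get_state()["tcp_pos"])
C=cal("wrist"); im,d=viewer.read_camera("wrist"); cv2.imwrite("pics/w3.png",im); np.savez("w3.npz",im=im,d=d)
for k in ["lid","stop_lip","box"]:
    for q in viewer.tip_of("wrist",k)[:2]:
        u,v=np.round(q["uv"]).astype(int); print(k,round(q["confidence"],2),u,v,at_depth(C,q["uv"],d[min(v,479),min(u,639)]).round(1))
P=cloud(C,d).reshape(-1,3)
def sel(x0,x1,y0,y1,z0,z1): return P[(P[:,0]>x0)&(P[:,0]<x1)&(P[:,1]>y0)&(P[:,1]<y1)&(P[:,2]>z0)&(P[:,2]<z1)]
for nm,Q in [("handle",sel(550,625,-200,-60,82,96)),("rim",sel(545,705,-215,-50,71,79)),("lid",sel(545,705,-215,-50,58,68))]:
    print(nm,len(Q),np.median(Q[:,2]).round(1),cv2.minAreaRect(Q[:,:2].astype(np.float32)),np.percentile(Q[:,0],[1,99]))
E
```

```text
time_s: 10.57
tcp_pos: [578.0, -158.6, 281.2]
orientation: [-0.001, 0.765, 0.644, -0.001]
[ 0.00032034 -0.00453027 -0.00504375] [ 577.96646087 -158.63312955  281.2281507 ]
lid 0.69 359 171 [ 621.4 -126.6   62.1]
lid 0.25 210 291 [ 528.3 -140.3  303.4]
stop_lip 0.97 300 172 [ 554.2 -122.6   -1.1]
handle 831 88.5 ((583.6742553710938, -120.29682922363281), (59.73794174194336, 13.168472290039062), 79.98303985595703) [573.50274134 593.67008793]
rim 2693 74.7 ((630.0596313476562, -129.3707275390625), (111.88948822021484, 141.55178833007812), 79.3161392211914) [559.89999301 685.92357205]
lid 8768 62.8 ((630.9512329101562, -129.3748016357422), (105.11583709716797, 142.53033447265625), 79.3667984008789) [556.82044494 676.89968402]
```

View pics/w3.png

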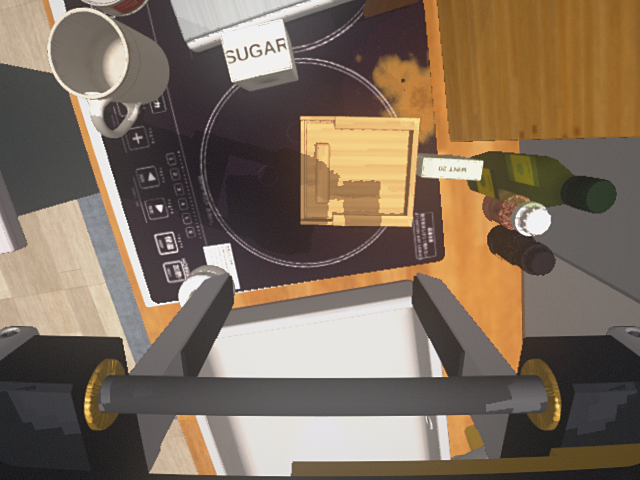

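The wrist view shows the shut lid with its handle bar at (323,172), the sugar carton at (258,55), the mint carton at (450,168) and free hob to the left of the box. The handle comes out at (583.7, -120.3), top z≈89, yaw -10°, 60 x 13 mm, which agrees with the text.

```bash
python3 -m handwheel '[[[0.002,0.01,-0.03,0,0,0],[0.004,0.02,-0.065,0,0,0],[0.006,0.03,-0.1,0,0,0],[0.006,0.038,-0.135,0,0,0],[0.006,0.038,-0.17,0,0,0],[0.006,0.038,-0.195,0,0,0],[0.006,0.038,-0.21,0,0,0],[0.006,0.038,-0.215,0,0,0],[0.006,0.038,-0.215,0,0,0]]]' 1 15
python3 -m handwheel '[[[0,0,0,0,0,0],[0,0,0,0,0,0],[0,0,0,0,0,0],[0,0,0,0,0,0],[0,0,0,0,0,0],[0,0,0,0,0,0],[0,0,0,0,0,0],[0,0,0,0,0,0],[0,0,0,0,0,0]]]' 0 15
```

```text
time_s: 11.52
tcp_pos: [583.5, -121.3, 65.4]
orientation: [-0.002, 0.766, 0.643, -0.002]
contact_force: [0.1, 0.3, 0.2]
width: 93.7
gripper_force: 0.0
time_s: 12.27
tcp_pos: [584.3, -121.7, 66.2]
orientation: [-0.001, 0.766, 0.642, -0.002]
contact_force: [0.9, -0.0, -0.5]
width: 37.1
gripper_force: 0.0
```

```bash
python3 -m handwheel '[[[0,0,0,0,0,0],[0,0,0,0,0,0],[0,0,0,0,0,0],[0,0,0,0,0,0],[0,0,0,0,0,0],[0,0,0,0,0,0]]]' 0 15
```

```text
time_s: 12.77
tcp_pos: [584.3, -121.7, 66.3]
orientation: [-0.001, 0.767, 0.642, -0.002]
contact_force: [-0.4, 0.2, 0.6]
width: 13.8
gripper_force: 15.0
```

Gripped, 13.8 mm opening. I'll lift 6 mm level.

```bash
python3 -m handwheel '[[[0,0,0.002,0,0,0],[0,0,0.004,0,0,0],[0,0,0.006,0,0,0],[0,0,0.006,0,0,0],[0,0,0.006,0,0,0]]]'
python3 -m handwheel '[[[-0.003,0.0005,0,0,0,0],[-0.006,0.001,0,0,0,0],[-0.01,0.0018,0,0,0,0],[-0.01,0.0018,0,0,0,0]]]'
```

```text
time_s: 13.18
tcp_pos: [584.3, -121.7, 72.4]
orientation: [-0.001, 0.766, 0.642, -0.002]
contact_force: [0.4, -0.4, -0.2]
width: 14.2
gripper_force: 15.0
time_s: 13.52
tcp_pos: [573.4, -119.6, 72.0]
orientation: [-0.001, 0.766, 0.642, -0.002]
contact_force: [-0.4, 0.4, -1.7]
width: 13.9
gripper_force: 15.0
```

```bash
python3 -m handwheel '[[[-0.008,0.0014,0,0,0,0],[-0.018,0.0032,0,0,0,0],[-0.03,0.0053,0,0,0,0],[-0.042,0.0074,0,0,0,0],[-0.054,0.0095,0,0,0,0],[-0.066,0.0116,0,0,0,0],[-0.076,0.0134,0,0,0,0],[-0.08,0.014,0,0,0,0],[-0.08,0.014,0,0,0,0],[-0.08,0.014,0,0,0,0]]]'
```

```text
time_s: 14.35
tcp_pos: [494.5, -106.0, 72.5]
orientation: [-0.001, 0.767, 0.642, -0.001]
contact_force: [0.4, -0.2, -0.2]
width: 14.0
gripper_force: 15.0
```

```bash
python3 -m handwheel '[[[0,0,0.01,0,0,0],[0,0,0.03,0,0,0],[0,0,0.05,0,0,0],[0,0,0.05,0,0,0]]]' | sed -n 2p
python3 - <<'E'
from h import *
for n,h,t in [("scene",(219,268),(222,392)),("side",(254,290),(312,364))]:
    C=cal(n); f=np.load(n+"0.npz"); print(n,"handle",at_z(C,h,45).round(),"timer",at_z(C,t,30).round())
    P=cloud(C,f["d"]).reshape(-1,3); ok=(f["d"].ravel()>0)&(P[:,2]>10)&(P[:,2]<110)
    Q=P[ok&(P[:,0]>330)&(P[:,0]<480)&(P[:,1]>-110)&(P[:,1]<40)]; print("mug min y",np.percentile(Q[:,1],[0.5,2]), "max x",Q[:,0].max())
    Q=P[ok&(P[:,0]>340)&(P[:,0]<480)&(P[:,1]>-330)&(P[:,1]<-200)]; print("timer max y",np.percentile(Q[:,1],[98,99.5]),Q[:,0].min(),Q[:,0].max())
E
```

```text
tcp_pos: [497.7, -107.3, 127.1]
scene handle [373. -42.  45.] timer [ 411. -259.   30.]
mug min y [-47.32803004 -45.55551161] max x 479.93463179736796
timer max y [-228.67065359 -225.04691273] 340.02751158167274 479.8489411045893
side handle [370. -44.  45.] timer [ 406. -262.   30.]
mug min y [-47.24641018 -45.377636  ] max x 479.77720434163206
timer max y [-231.61713591 -225.60067719] 340.22296001421114 479.9887206724704
```

```bash
python3 -m handwheel '[[[-0.02,-0.007,0,0,0,0],[-0.045,-0.016,0,0,0,0],[-0.07,-0.025,0,0,0,0],[-0.09,-0.033,-0.02,0,0,0],[-0.09,-0.033,-0.05,0,0,0],[-0.09,-0.033,-0.08,0,0,0],[-0.09,-0.033,-0.1,0,0,0],[-0.09,-0.033,-0.108,0,0,0],[-0.09,-0.033,-0.108,0,0,0],[-0.09,-0.033,-0.108,0,0,0]]]'
```

```text
time_s: 15.52
tcp_pos: [404.8, -139.1, 14.6]
orientation: [-0.001, 0.766, 0.642, -0.002]
contact_force: [0.2, -0.3, 1.0]
width: 13.7
gripper_force: 15.0
```

```bash
python3 -m handwheel '[[[0,0,-0.002,0,0,0],[0,0,-0.004,0,0,0],[0,0,-0.0055,0,0,0],[0,0,-0.0065,0,0,0],[0,0,-0.0065,0,0,0],[0,0,-0.0065,0,0,0]]]' | sed -n '2p;4p;6p'
```

```text
tcp_pos: [404.8, -139.2, 8.2]
contact_force: [0.9, 0.4, 1.5]
gripper_force: 15.0
```

```bash
python3 -m handwheel '[[[0,0,0,0,0,0],[0,0,0,0,0,0],[0,0,0,0,0,0],[0,0,0,0,0,0],[0,0,0,0,0,0]]]' 0.5 15
python3 -m handwheel '[[[0,0,0.02,0,0,0],[0,0,0.05,0,0,0],[0,0,0.09,0,0,0],[0,0,0.13,0,0,0],[0.04,0.01,0.17,0,0,0],[0.08,0.02,0.21,0,0,0.15],[0.12,0.02,0.25,0,0,0.3],[0.15,0.03,0.26,0,0,0.45],[0.17,0.03,0.26,0,0,0.6],[0.17,0.03,0.26,0,0,0.75]]]' 1
python3 -c "
from h import *
print(turn(80),manip.get_state()['tcp_pos'])"
```

```text
time_s: 16.43
tcp_pos: [404.3, -138.9, 7.7]
orientation: [-0.001, 0.766, 0.642, -0.002]
contact_force: [-0.4, -0.6, 0.1]
width: 43.7
gripper_force: 0.0
time_s: 17.27
tcp_pos: [579.0, -108.6, 271.0]
orientation: [0.002, 0.544, 0.839, -0.001]
contact_force: [0.3, 0.6, 0.4]
width: 94.0
gripper_force: 0.0
[0.0027537  0.00634179 1.24221971] [ 578.98565445 -108.61917228  271.01274679]
```

```bash
python3 -m handwheel '[[[0,0,0,0,0,0.15],[0,-0.005,0,0,0,0.3],[0,-0.01,0,0,0,0.45],[0,-0.01,0,0,0,0.6],[0,-0.01,0,0,0,0.75],[0,-0.01,0,0,0,0.9],[0,-0.01,0,0,0,1],[0,-0.01,0,0,0,1],[0,-0.01,0,0,0,1]]]' | head -3
python3 - <<'E'
from h import *
print(turn(80),manip.get_state()["tcp_pos"])
C=cal("wrist"); im,d=viewer.read_camera("wrist"); cv2.imwrite("pics/w4.png",im); np.savez("w4.npz",im=im,d=d,Rm=C[1],t=C[2])
for k in ["carton","carton_mid","lid"]:
    for q in viewer.tip_of("wrist",k)[:2]+viewer.boxes_of("wrist",k)[:1]:
        u,v=np.round(q["uv"]).astype(int); print(k,round(q["confidence"],2),u,v,at_depth(C,q["uv"],d[min(v,479),min(u,639)]).round(1))
P=cloud(C,d).reshape(-1,3)
Q=P[(abs(P[:,0]-615)<60)&(abs(P[:,1]+126)<55)&(P[:,2]>46)&(P[:,2]<62)]
print(len(Q),np.median(Q,0),cv2.minAreaRect(Q[:,:2].astype(np.float32)))
Q=P[(abs(P[:,0]-440)<80)&(abs(P[:,1]+145)<80)]; L=Q[(Q[:,2]>2.5)&(Q[:,2]<9)]; print("lid",np.median(L,0),cv2.minAreaRect(L[:,:2].astype(np.float32)))
E
```

```text
time_s: 18.02
tcp_pos: [574.2, -118.9, 267.5]
orientation: [0.0, 0.186, 0.983, -0.002]
[ 0.0045213  -0.00035278  0.25451749] [ 574.21177125 -118.87104842  267.53089992]
carton 0.91 331 244 [ 614.9 -125.6   56.1]
carton_mid 0.95 331 247 [ 618.4 -126.2   55.1]
carton_mid 0.69 329 247 [ 617.1 -128.8   56.3]
lid 0.67 258 100 [ 440.8 -145.     3.2]
lid 0.45 413 136 [534.7 -12.3  87.3]
lid 0.87 263 97 [ 440.7 -138.8    5.6]
3599 [ 607.97278123 -127.1888276    56.27348544] ((616.7092895507812, -126.61531066894531), (104.35147857666016, 115.43175506591797), 79.4457015991211)
lid [ 443.79278754 -144.34890852    4.89282874] ((446.60162353515625, -145.44024658203125), (139.16119384765625, 155.32749938964844), 2.8398361206054688)
```

View pics/w4.png

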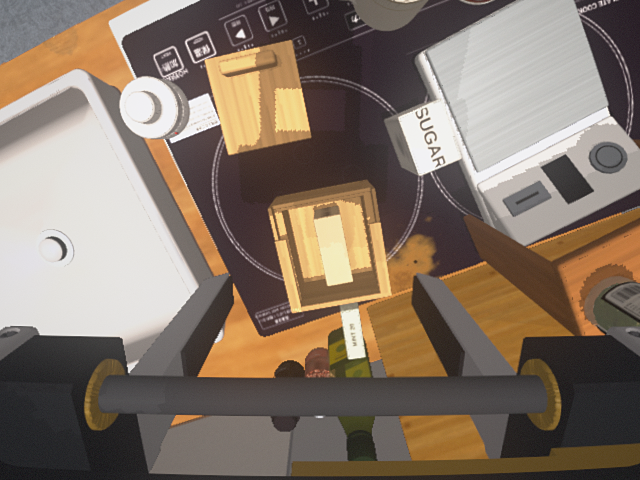

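The lid lies flat on the hob at (258,98). The carton's top face spans from about (328,207) to (338,285), in the open box at (330,245). I'll fit its top face.

Run:
```python
from h import *
f=np.load("w4.npz"); c=viewer.calibration("wrist"); C=(c,f["Rm"],f["t"]); P=cloud(C,f["d"])
m=((abs(P[...,2]-56)<4)&(f["d"]>0)).astype(np.uint8); m=cv2.morphologyEx(m,cv2.MORPH_OPEN,np.ones((3,3)))
n,l,st,_=cv2.connectedComponentsWithStats(m,connectivity=4); k=l[247,331]; print(k,st[k])
Q=P[l==k]; print(len(Q),np.median(Q[:,2]))
r=cv2.minAreaRect(Q[:,:2].astype(np.float32)); print(r)
# image-based: bright kraft top rows
pts=np.argwhere(l==k)[:,::-1].astype(np.float32); r=cv2.minAreaRect(pts); b=cv2.boxPoints(r); print(r,[at_z(C,p,56)[:2].round(1) for p in b])
```

```text
10 [ 314  214   39   72 1880]
1880 55.90236951835215
((623.08544921875, -125.57194519042969), (30.43418312072754, 80.53402709960938), 79.81523895263672)
((332.9999694824219, 249.49998474121094), (69.62122344970703, 27.652372360229492), 78.69007110595703) [array([ 580.1, -132.9]), array([ 585.2, -103.6]), array([ 664.7, -117.2]), array([ 659.7, -148.2])]
```

```bash
python3 -m handwheel '[[[0.02,-0.003,-0.01,0,0,0.15],[0.045,-0.006,-0.03,0,0,0.254],[0.045,-0.006,-0.06,0,0,0.254],[0.045,-0.006,-0.09,0,0,0.254],[0.045,-0.006,-0.12,0,0,0.254],[0.045,-0.006,-0.14,0,0,0.254],[0.045,-0.006,-0.15,0,0,0.254],[0.045,-0.006,-0.15,0,0,0.254],[0.045,-0.006,-0.15,0,0,0.254]]]' 0.5 12
python3 -c "
from h import *
print(turn(80),manip.get_state()['tcp_pos']-np.array([622.7,-125.5,20]))"
```

```text
time_s: 19.12
tcp_pos: [619.7, -125.0, 118.3]
orientation: [0.001, 0.086, 0.996, -0.002]
contact_force: [0.7, 0.3, 0.5]
width: 47.0
gripper_force: 0.0
[ 0.00489709  0.0011976  -0.00208972] [-3.03403496  0.46220944 98.33673417]
```

```bash
python3 -m handwheel '[[[0.002,0,-0.02,0,0,0],[0.003,-0.0005,-0.045,0,0,0],[0.003,-0.0005,-0.07,0,0,0],[0.003,-0.0005,-0.088,0,0,0],[0.003,-0.0005,-0.098,0,0,0],[0.003,-0.0005,-0.098,0,0,0],[0.003,-0.0005,-0.098,0,0,0]]]'
python3 -m handwheel '[[[0,0,0,0,0,0],[0,0,0,0,0,0],[0,0,0,0,0,0],[0,0,0,0,0,0],[0,0,0,0,0,0],[0,0,0,0,0,0],[0,0,0,0,0,0]]]' 0 12
```

```text
time_s: 19.7
tcp_pos: [623.4, -125.8, 21.3]
orientation: [0.001, 0.086, 0.996, -0.002]
contact_force: [-0.2, 0.2, 0.1]
width: 46.9
gripper_force: 0.0
time_s: 20.28
tcp_pos: [623.4, -125.8, 21.3]
orientation: [0.001, 0.086, 0.996, -0.002]
contact_force: [-1.1, 0.2, 5.7]
width: 29.8
gripper_force: 12.0
```

```bash
python3 -m handwheel '[[[0,0,0.004,0,0,0],[0,0,0.01,0,0,0],[0,0,0.02,0,0,0],[0,0,0.035,0,0,0],[0,0,0.055,0,0,0],[0,0,0.08,0,0,0],[0,0,0.105,0,0,0],[0,0,0.125,0,0,0],[0,0,0.14,0,0,0],[0,0,0.14,0,0,0]]]'
python3 -m handwheel '[[[-0.02,0,0,0,0,0],[-0.05,0,0,0,0,0],[-0.08,0,0,0,0,0],[-0.096,0.015,0,0,0,0],[-0.096,0.04,0,0,0,0],[-0.096,0.07,0,0,0,0],[-0.096,0.1,0,0,0,0],[-0.096,0.13,0,0,0,0],[-0.096,0.16,0,0,0,0.1],[-0.096,0.19,0,0,0,0.2]]]'
```

```text
time_s: 21.12
tcp_pos: [624.8, -126.3, 165.6]
orientation: [0.005, 0.086, 0.996, -0.003]
contact_force: [-0.2, 0.7, -1.0]
width: 30.3
gripper_force: 12.0
time_s: 21.95
tcp_pos: [525.6, 66.0, 159.4]
orientation: [0.0, 0.006, 1.0, -0.002]
contact_force: [-0.6, -1.4, -0.6]
width: 30.0
gripper_force: 12.0
```

```bash
python3 -m handwheel '[[[0,0.02,0,0,0,0.1],[0,0.04,0,0,0,0.1],[0,0.055,-0.01,0,0,0.1],[0,0.055,-0.035,0,0,0.1],[0,0.055,-0.06,0,0,0.1],[0,0.055,-0.08,0,0,0.1],[0,0.055,-0.09,0,0,0.1],[0,0.055,-0.095,0,0,0.1],[0,0.055,-0.095,0,0,0.1],[0,0.055,-0.095,0,0,0.1]]]'
python3 - <<'E'
from h import *
for n in ["scene","side","wrist"]:
    viewer.read_camera(n)
    C=cal(n)
    print(n,[(q["uv"],round(q["confidence"],2),at_z(C,q["uv"],75).round(),at_z(C,q["uv"],41).round()) for k in ["carton_mid","pan_centre"] for q in viewer.tip_of(n,k)[:1]])
E
```

```text
time_s: 22.78
tcp_pos: [527.0, 119.5, 65.6]
orientation: [0.001, -0.031, 1.0, -0.002]
contact_force: [0.5, -0.4, -0.3]
width: 30.0
gripper_force: 12.0
scene [([313.2, 190.3], 0.8, array([528., 120.,  75.]), array([526., 151.,  41.])), ([313.2, 200.7], 0.75, array([530.,  95.,  75.]), array([528., 124.,  41.]))]
side [([289.9, 217.7], 0.64, array([526., 121.,  75.]), array([542., 163.,  41.])), ([288.9, 227.7], 0.64, array([509.,  86.,  75.]), array([524., 126.,  41.]))]
wrist [([322.8, 297.5], 0.67, array([526., 120.,  75.]), array([542., 121.,  41.]))]
```

Carton is at (527,120) and the pan at (526,123), so it is centred. I'll lower it the last ~9 mm.

```bash
python3 -m handwheel '[[[0,0.001,-0.002,0,0,0],[0,0.001,-0.004,0,0,0],[0,0.001,-0.006,0,0,0],[0,0.001,-0.008,0,0,0],[0,0.001,-0.008,0,0,0],[0,0.001,-0.008,0,0,0]]]' | sed -n '2p;4p'
python3 -m handwheel '[[[0,0,-0.0005,0,0,0],[0,0,-0.001,0,0,0],[0,0,-0.001,0,0,0]]]' | sed -n '2p;4p'
```

```text
tcp_pos: [526.2, 120.6, 56.5]
contact_force: [-0.4, 0.5, -0.9]
tcp_pos: [526.4, 120.6, 56.3]
contact_force: [-1.4, -0.4, 4.7]
```

```bash
python3 -m handwheel '[[[0,0,0,0,0,0],[0,0,0,0,0,0],[0,0,0,0,0,0],[0,0,0,0,0,0],[0,0,0,0,0,0]]]' 0.6 12
python3 -m handwheel '[[[0,0,0.01,0,0,0],[0,0,0.03,0,0,0],[0,0,0.06,0,0,0],[0,0,0.09,0,0,0],[-0.02,0,0.12,0,0,0],[-0.05,-0.02,0.15,0,0,0],[-0.06,-0.04,0.16,0,0,0],[-0.06,-0.04,0.16,0,0,0],[-0.06,-0.04,0.16,0,0,0]]]'
python3 - <<'E'
from h import *
for n in ["scene","side","wrist"]:
    im,d=viewer.read_camera(n); C=cal(n)
    if n=="scene": cv2.imwrite("pics/end.png",im)
    P=cloud(C,d).reshape(-1,3); Q=P[(abs(P[:,0]-526)<60)&(abs(P[:,1]-121)<60)&(P[:,2]>86)&(P[:,2]<96)]
    print(n,len(Q),np.median(Q,0).round(1), cv2.minAreaRect(Q[:,:2].astype(np.float32)) if len(Q)>5 else "")
    print([(q["uv"],at_z(C,q["uv"],66).round()) for q in viewer.tip_of(n,"carton_mid")[:1]])
E
```

```text
time_s: 24.4
tcp_pos: [526.3, 120.6, 55.6]
orientation: [0.001, -0.031, 1.0, -0.002]
contact_force: [0.1, -1.5, -0.1]
width: 55.6
gripper_force: 0.0
time_s: 25.15
tcp_pos: [466.7, 80.2, 217.5]
orientation: [0.002, -0.031, 1.0, -0.002]
contact_force: [-0.0, 0.2, 0.2]
width: 56.2
gripper_force: 0.0
scene 593 [526.4 117.1  91.6] ((526.9202270507812, 119.58002471923828), (79.51077270507812, 32.960716247558594), 3.252697467803955)
[([312.0, 192.6], array([526., 123.,  66.]))]
side 307 [525.2 115.4  91.8] ((527.7724609375, 119.81797790527344), (83.16596221923828, 36.56251907348633), 3.930020809173584)
[([288.7, 221.1], array([523., 121.,  66.]))]
wrist 2704 [523.1 120.2  90.7] ((525.9562377929688, 121.16947937011719), (81.01596069335938, 30.746522903442383), 3.5826528072357178)
[([358.7, 288.0], array([528., 120.,  66.]))]
```

View pics/end.png

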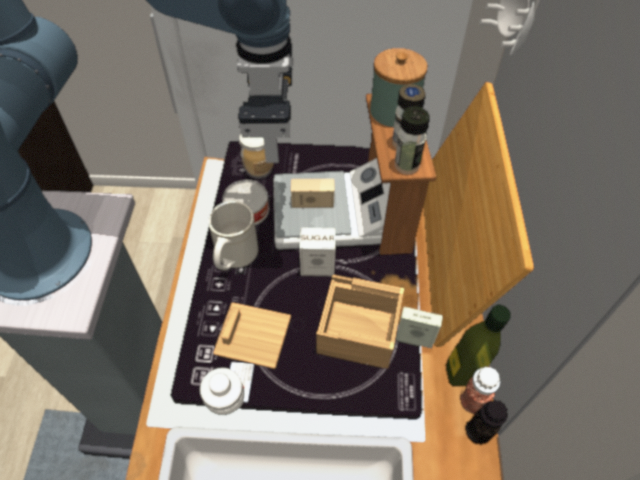

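The carton rests on the pan at (313,192), the lid lies flat on the hob at (253,334), the other things are standing where they were, and the gripper is clear.

```bash
python3 -c "
from station import sign_off
print(sign_off())"
```

```text
the job is handed in; nothing more can be done
None
```

I zeroed the scale with about 7.5 N on the round key for over half a second, laid the lid flat on the hob and set the carton within about 5 mm of the pan's measured centre. I handed the job in at about 25 s; no verdict came back.

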